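Tip the stir bars through a chute into the jar and shut its cover

ROBOT

A 7-joint arm with a two-finger parallel gripper is mounted at the origin on a cart in front of the work surface, level with it; the furniture and walls round the work are solid. World frame = base frame: x ahead of the robot, y to its left, z up, the work surface at z = 0. Lengths are in m, angles in rad, forces in N, time in s.
With the tool pointing down it reaches from about 0.4 to 0.875 m from the base axis. Payload 19.3 kg.
Tool frame: the origin (TCP) lies midway between the tips of the shut fingers; the grasp point (between the pads) lies 19 mm behind it; z points along the fingers, y is the line along which they close (so a half turn about z gives the same grasp; the last joint's range is limited). The gripper opens to 85 mm and grips with 20 to 120 N. Pads are 22 mm wide; open, the fingers measure 114 mm over their backs; the gripper's body (76 mm by 85 mm) begins 54 mm behind the grasp point. The pads swing forward as they close: fully open they stand 13 mm farther back than shut.
Start: joints at [-1.197, 0.521, -0.036, 1.599, 0.021, 1.021, -0.113], TCP at [0.268, 0.564, 0.231] pointing down, gripper open.
Joint ranges: [-2.91, 2.91], [-0.3, 2.13], [-1.5, 1.42], [0.17, 2.43], [-1.26, 4.41], [0.16, 1.93], [-2.52, 2.52]. Speed limits (rad/s): [1.89, 1.89, 2.39, 2.39, 3.01, 3.01, 3.01].

INTERFACE

Orientations are given as [roll, pitch, yaw] about the fixed x, y, z axes, in that order (R = Rz(yaw) Ry(pitch) Rx(roll)).
In Python, from workcell import telemetry, grab_frame, calibration, bot, outline_of, landmark_of gives the robot as it stands. The module is installed in compiled form; this text tells all that it offers.
- The arm moves only by the shell command python3 -m inch 'ROWS' [FORCE]. ROWS is JSON, a list of rows, each a list of 7 numbers: the shift along the tool's x, y, z in m, then the turn, a rotation vector about the tool's x, y, z in rad, then the closure, from 0 (fully open) to 1 (shut). A call has 1 to 5 rows; each row shifts and turns the commanded pose from where the row before left it, along the tool's axes as they then stand; what a row does not reach is not made up. A row lasts 1/10 s, in which the tool goes at most 50 mm and 8.59 degrees, less where a joint would pass 70% of its speed; a pose out of reach is approached as far as the arm can. A call is refused whole if a number of a shift passes 0.05 or a number of a turn 0.15, either way. A call with a gripper value outside its range is refused whole. The fingers move at their own pace and stop on an object; FORCE is the grip in N (left out, the last holds). Time passes only in rows, so rows that do not move let the fingers close. It gives the time, the measured TCP pose, the force, the opening and the grip force at its end, in the units of the state.
- telemetry.observe(): the state, without advancing time (a new reading comes with each control period).
- grab_frame(name): name is "side" or "top" or "wrist"; returns the picture (384x512x3 uint8, red, green, blue); there is no depth.
- calibration(name): a dict with "fovy" (degrees; the focal length in pixels is half the picture's height over the tangent of half this angle, whatever the lens; pixels are square), "cx", "cy" (the principal point, pixels), "pose" (4x4, takes a point from camera to world coordinates). Camera axes: x right, y down, z forward; pixel columns grow to the right and rows downward; lengths in m; the calibration is good to about 2 mm. A picture is of the moment at which its call begins: read the wrist's pose just before it. calibration takes no time and is no camera call; for the wrist camera it gives the pose at the moment of the call.
- bot.job_done(): hands the job in; it is judged then, once.
Trained networks look in the newest picture that a camera, given by its name, has taken for a name from the list of things; names that differ only in an ending like _2 or _b are one class to them, and where a whole thing is asked for, a point or a joint stands for the part that bears it (a point fixed in the world has none). Each returns a list of dicts, best first, with "score" (0 to 1); they miss things now and then, are a little off and sometimes report something else, mostly with a low value. They report only what shows in the picture. A call takes as long as a camera call.
- outline_of(label, camera): "region" (384x512 bool, what is visible of it) and "rect" ([left, top, right, bottom] in pixels, round what is visible of it).
- landmark_of(label, camera): "xy" ([column, row] in pixels: a listed point, or the origin of a listed thing).
The state is a dict: "clock": time; "qpos": joint angles; "qd": joint speeds; "joint_efforts": joint torques, N m; "position": TCP position; "tool_rot": TCP orientation; "force": force on the tool from outside, world axes, zero at the start; "moment": the same for the moment, N m; "grip_width": finger opening in m; "finger_force": force on a finger pad.
Only numpy, scipy, OpenCV 4.12 (cv2) and the standard library are available. Lean on these libraries where they do the work, as an engineer would, in place of code of your own. Each camera call takes 0.05 s, during which the arm holds its last target. There are 200 camera calls.

TASK

Pick up the steel chute by its blue handle and tip it over the mouth of the clear jar so that all three white stir bars slide out of its open end into the jar. Then stand the empty chute upright on the worktop again, let it go, and swing the jar's orange cover fully shut over the mouth. Do not shift the green tip box or the blue-capped bottle near the chute.

Things in the scene. Friction and masses are not known exactly. Their poses are not given: they have to be found in the camera images.
- chute: Loose steel chute, 120 g: straight trough 160 mm long (x), 21 wide, 20 high, 15 wide inside, floor 3 thick; closed at the back (-x), open at the outlet (+x). Origin: centre of its underside, z up; it stands on the worktop, bars inside. The bars stay put while it is about level and slide once it slopes more than 18 to 25 degrees.
- chute_outlet (a point): The lip of the chute: end of the trough floor at the outlet, on its upper face (80, 0, 3 mm in the chute's frame).
- chute_grip (a point): Grasp point (nearer the closed end than the outlet) in the chute's blue fin handle, at (-20, 0, 44) mm in the chute's frame. The fin is 40 mm long along the chute's x, 12 mm thick along its y (pinch it across y) and reaches from z = 24 mm (bridge over the trough) to z = 56 mm.
- stir_bar_1: White plastic-coated stir bar 1: pill shape, 10 mm thick, 25 mm long, 12 g. Origin at its centre, x along its length. At the start it lies lengthwise in the trough; the three lie one behind the other, with their centres about 60, 32 and 4 mm behind the middle of the trough.
- stir_bar_2: White plastic-coated stir bar 2: pill shape, 10 mm thick, 25 mm long, 12 g. Origin at its centre, x along its length. At the start it lies lengthwise in the trough; the three lie one behind the other, with their centres about 60, 32 and 4 mm behind the middle of the trough.
- stir_bar_3: White plastic-coated stir bar 3: pill shape, 10 mm thick, 25 mm long, 12 g. Origin at its centre, x along its length. At the start it lies lengthwise in the trough; the three lie one behind the other, with their centres about 60, 32 and 4 mm behind the middle of the trough.
- station: Fixed grey base plate 125 x 85 x 8 mm with a clear jar standing on it (66 mm outer diameter, neck 44 mm outer diameter, 100 mm tall) and an upright steel post of 14 mm diameter beside it. Origin under the jar's axis at the underside of the plate; z up; the post stands 55 mm along +x. The jar's inner floor is 13 mm above the origin.
- jar_mouth (a point): Centre of the jar's mouth in the plane of its rim, 108 mm above the worktop. The round opening is 36 mm wide.
- cover_hinge (a point): The vertical swing axis of the cover at the post, 110 mm above the worktop, 55 mm from the mouth's axis.
- cover (a joint): Swing angle of the orange cover (rad): 0 = fully shut over the mouth, against a stop; up to 2.4 = open. Shut, its arm points from the hinge along the station's -x; opening, it turns clockwise seen from above, over the station's +y side. It turns lightly (about 0.5 N at the knob) and stays where it is left.
- cover_knob (a point): Centre of the top of the black knob on the cover: upright round peg of 12 mm diameter, 26 mm tall, its top 140 mm above the worktop, 55 mm from the hinge axis. Under it the orange disc, 50 mm wide, 4 mm thick, underside 110 mm above the worktop.
- tip_box: Bystander: green pipette tip box with clear lid, 90 x 122 x 86 mm, loose. Origin at the centre of its underside.
- bottle_stain: Bystander: small bottle with blue cap, 62 mm wide, 137 mm tall, loose. Origin at the centre of its underside.

How it is judged:
On the way, in this order (a step that is already met when the one before it is completed fails the run):
1. The chute is tipped, outlet down, over the jar's mouth (horizontal distance between chute_outlet and jar_mouth below 0.035 m and angle between chute's own z axis and vertical above 0.3 rad and z of chute_outlet in the frame of jar_mouth above -0.03 m), for 0.1 s.
2. All three stir bars are in the jar (horizontal distance between each of stir_bar_1, stir_bar_2, stir_bar_3 and jar_mouth below 0.032 m and z of each of stir_bar_1, stir_bar_2, stir_bar_3 in the frame of station below 0.07 m), for 0.2 s.
At the end, for the whole second after the job is handed in: All three stir bars lie inside the jar (below its neck), the chute stands upright at rest on the worktop (underside within 5 mm of it, within 0.08 rad of upright), and the cover is shut to within 0.08 rad (all of step 2 and height (world z) of chute below 0.005 m and angle between chute's own z axis and vertical below 0.08 rad and linear speed of chute below 0.02 m/s and value of joint cover below 0.08 rad); the robot touches nothing.
It fails at once if the tip box is shifted by more than 30 mm (distance of tip_box from where it was at the start of the episode above 0.03 m).
It fails at once if the bottle is shifted by more than 30 mm (distance of bottle_stain from where it was at the start of the episode above 0.03 m).
It also fails if it takes over 72 s, if anything falls off the work surface, if the arm or the gripper's body presses on something with over 40 N, if the wrist force passes 120 N, or if a joint passes its speed limit or range.

## Working session

There is one attempt and no reset: what is moved stays moved. The work goes in short steps, Python scripts to look and compute and a shell command to move; the robot and the scene stay as the last step left them, time stands still between calls to the robot, and variables do not carry over. Pictures are saved under pics/ and viewed, at most 10 in all, crops included, and the job is handed in when it is done.

```bash
mkdir -p pics; cat > h.py <<'E'
import numpy as np, cv2
from workcell import telemetry, grab_frame, calibration, bot, outline_of, landmark_of
def ray(cam,xy):
    c=calibration(cam); f=192/np.tan(np.radians(c["fovy"])/2); T=np.array(c["pose"])
    d=T[:3,:3]@np.array([(xy[0]-c["cx"])/f,(xy[1]-c["cy"])/f,1]); return T[:3,3],d
def atz(cam,xy,z):
    o,d=ray(cam,xy); return o+d*(z-o[2])/d[2]
def proj(cam,p):
    c=calibration(cam); f=192/np.tan(np.radians(c["fovy"])/2); T=np.array(c["pose"])
    q=T[:3,:3].T@(np.array(p)-T[:3,3]); return np.array([c["cx"]+f*q[0]/q[2],c["cy"]+f*q[1]/q[2]])
def tri(a,b):
    (o1,d1),(o2,d2)=a,b
    d1=d1/np.linalg.norm(d1);d2=d2/np.linalg.norm(d2)
    A=np.stack([d1,-d2],1);s=np.linalg.lstsq(A,o2-o1,rcond=None)[0]
    p,q=o1+s[0]*d1,o2+s[1]*d2; return (p+q)/2,np.linalg.norm(p-q)
E
python3 - <<'E'
from h import *
np.set_printoptions(precision=4,suppress=True)
s=telemetry.observe();print(s)
for c in ["side","top","wrist"]:
    im=grab_frame(c); cv2.imwrite(f"pics/{c}0.png",im[:,:,::-1])
    k=calibration(c);print(c,k["fovy"],k["cx"],k["cy"],np.array(k["pose"]))
zs=dict(chute=0,chute_outlet=.003,chute_grip=.044,station=0,jar_mouth=.108,cover_hinge=.11,cover_knob=.14,tip_box=0,bottle_stain=0)
for n,z in zs.items():
    for c in ["side","top"]:
        for r in landmark_of(n,c)[:2]: print(n,c,round(r["score"],2),np.array(r["xy"]),atz(c,r["xy"],z))
E
python3 -c "
import cv2,numpy as np
a=[cv2.imread(f'pics/{c}0.png') for c in ('top','side')]
cv2.imwrite('pics/both0.png',cv2.resize(np.hstack(a),(800,300)))"
```

```text
{'clock': 0.0, 'qpos': array([-1.1972,  0.5221, -0.0363,  1.6   ,  0.0212,  1.0211, -0.1128]), 'qd': array([-0.0008, -0.0006,  0.0001, -0.0012,  0.0002, -0.0016,  0.0003]), 'joint_efforts': array([  0.0025, -92.71  ,   1.9816, -36.9953,   0.0181,   0.008 ,
        -0.    ]), 'position': array([0.2683, 0.5641, 0.2307]), 'tool_rot': array([-3.1404,  0.0001,  2.6978]), 'force': array([-0.5367,  0.2891,  0.2165]), 'moment': array([-0.0353,  0.0887, -0.0156]), 'finger_force': 0.0, 'grip_width': 0.08522340120700046}
side 52.20185876152138 256.72456678273824 192.30858300476157 [[ 0.9467 -0.1112  0.3022  0.2385]
 [-0.3218 -0.3611  0.8752 -1.0423]
 [ 0.0119 -0.9259 -0.3777  0.5335]
 [ 0.      0.      0.      1.    ]]
top 44.34071699791137 259.0802383133477 189.54370514457068 [[-0.0156 -0.9959  0.089   0.4438]
 [-0.9998  0.0145 -0.0136 -0.0748]
 [ 0.0123 -0.0892 -0.9959  1.6071]
 [ 0.      0.      0.      1.    ]]
wrist 64.5845915085804 260.2142684261476 194.1394250863522 [[ 0.429   0.8545  0.293   0.1925]
 [ 0.9033 -0.4056 -0.1399  0.5989]
 [-0.0007  0.3247 -0.9458  0.3742]
 [ 0.      0.     
[... 707 characters left out ...]

jar_mouth top 0.49 [197.7 157.5] [0.6838 0.1    0.108 ]
cover_hinge side 0.64 [213.7 158.3] [0.5334 0.2936 0.11  ]
cover_hinge side 0.38 [265.3 269. ] [ 0.4669 -0.4376  0.11  ]
cover_hinge top 0.97 [144.8 204.1] [0.5365 0.2679 0.11  ]
cover_knob side 0.64 [298.5 254.6] [ 0.5282 -0.4533  0.14  ]
cover_knob side 0.5 [212.1 150.2] [0.529  0.2961 0.14  ]
cover_knob top 0.65 [126.4 204.2] [0.5352 0.318  0.14  ]
cover_knob top 0.23 [196.5 160.2] [0.6702 0.1001 0.14  ]
tip_box side 0.84 [269.7 198.9] [0.689  0.1237 0.    ]
tip_box top 0.6 [197.4 155.9] [0.7067 0.1136 0.    ]
bottle_stain side 0.97 [302.3 256.1] [ 0.6376 -0.2536  0.    ]
bottle_stain top 0.74 [302.6 178.2] [ 0.6244 -0.247   0.    ]
```

View pics/top0.png

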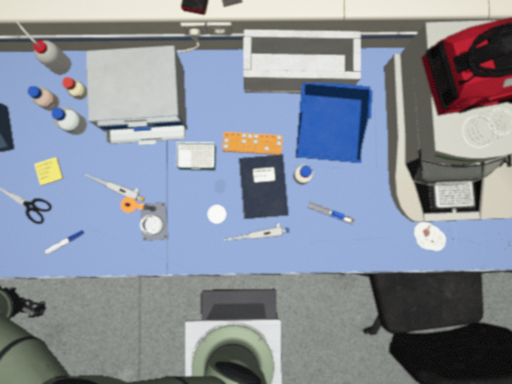

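View pics/side0.png

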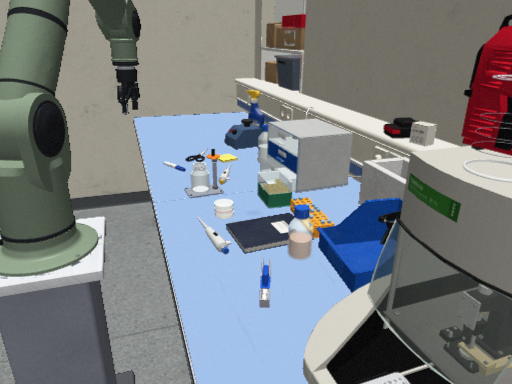

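Top view: the station is at about (152,222) with its hinge at (145,204) and its knob at (127,204), so the cover is open to the left. The chute runs from the outlet at (308,206) to the back at (353,220), and the bottle is at (303,174). The side view agrees. I'll look at the station with the wrist camera on the way.

```bash
cat >> h.py <<'E'
from scipy.spatial.transform import Rotation as Ro
from scipy.linalg import logm, expm
def M(p,rpy):
    T=np.eye(4);T[:3,:3]=Ro.from_euler('xyz',rpy).as_matrix();T[:3,3]=p;return T
def now():
    s=telemetry.observe();return M(s["position"],s["tool_rot"])
def rows(T0,T1,n):
    """identical row (shift then turn in tool axes) that repeated n times leads T0->T1"""
    A=expm(np.real(logm(np.linalg.inv(T0)@T1))/n)
    return np.round(np.r_[A[:3,3],Ro.from_matrix(A[:3,:3]).as_rotvec()],4)
E
R='[-0.038,-0.021,-0.0125,0,0,0,0]'; true
python3 -m inch '[[-0.038,-0.021,-0.0125,0,0,0,0],[-0.038,-0.021,-0.0125,0,0,0,0],[-0.038,-0.021,-0.0125,0,0,0,0],[-0.038,-0.021,-0.0125,0,0,0,0]]'
python3 -m inch '[[-0.038,-0.021,-0.0125,0,0,0,0],[-0.038,-0.021,-0.0125,0,0,0,0],[-0.038,-0.021,-0.0125,0,0,0,0],[-0.038,-0.021,-0.0125,0,0,0,0],[0,0,0,0,0,0,0]]'
cat > look.py <<'E'
from h import *
import sys
np.set_printoptions(precision=4,suppress=True)
name=sys.argv[1]
s=telemetry.observe();print(s["clock"],s["qpos"],s["position"],s["tool_rot"],s["grip_width"])
cv2.imwrite(f"pics/{name}.png",grab_frame("wrist")[:,:,::-1])
zs=dict(chute=0,chute_outlet=.003,chute_grip=.044,station=0,jar_mouth=.108,cover_hinge=.11,cover_knob=.14,bottle_stain=0,stir_bar_1=.008)
for n in sys.argv[2:]:
    for r in landmark_of(n,"wrist")[:3]: print(n,round(r["score"],2),np.array(r["xy"]),atz("wrist",r["xy"],zs[n]))
E
python3 look.py w1 station jar_mouth cover_hinge cover_knob
```

```text
clock: 1.45
position: [0.3703, 0.4218, 0.2819]
tool_rot: [3.141, 0.0, 2.698]
force: [0.7, 0.6, 0.2]
grip_width: 0.0854
finger_force: 0.0
clock: 1.95
position: [0.4745, 0.2771, 0.3331]
tool_rot: [3.14, 0.003, 2.69]
force: [-1.1, -0.1, 0.0]
grip_width: 0.0854
finger_force: 0.0
1.95 [-0.6926  0.3035  0.0715  1.6727 -0.0209  1.1635  0.5034] [0.4745 0.2771 0.3331] [3.1403 0.0032 2.6903] 0.08541798687527055
station 0.98 [249.5 148.6] [0.4672 0.2637 0.    ]
jar_mouth 0.98 [246.2 162.6] [0.4637 0.2653 0.108 ]
jar_mouth 0.23 [312.6 195.1] [0.5381 0.3231 0.108 ]
cover_hinge 0.76 [270.5 203.5] [0.5243 0.2705 0.11  ]
cover_knob 0.79 [307.7 198.6] [0.5264 0.3164 0.14  ]
```

View pics/w1.png

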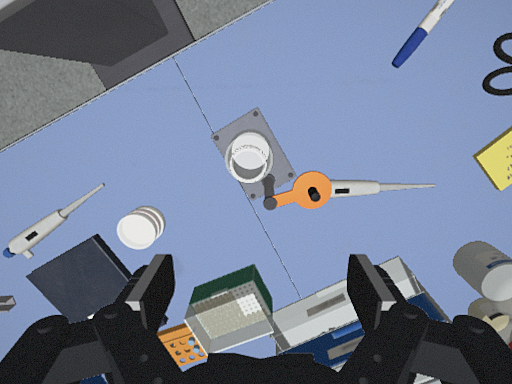

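```bash
python3 - <<'E'
from h import *
for p in [(.4645,.2645,.108),(.5225,.269,.11),(.527,.318,.140)]: print(p,proj("wrist",p),proj("top",p),proj("side",p))
for pt in [(.4645,.2645,.108)]:
    for a in np.arange(0,6.3,1.57): print(proj("wrist",np.array(pt)+[.022*np.cos(a),.022*np.sin(a),0]))
T0=now()
P=np.array([.4972,-.2650,.28]) # look pose near chute
T1=M(P,[np.pi,0,1.22]); print(rows(T0,T1,14))
for i in range(15): 
    T0=now(); A=np.eye(4)
r=rows(now(),T1,14)
A=np.eye(4);A[:3,:3]=Ro.from_rotvec(r[3:]).as_matrix();A[:3,3]=r[:3];T=now()
for i in range(14):
    T=T@A; print(T[:3,3].round(3),np.hypot(T[0,3],T[1,3]).round(3))
E
```

```text
(0.4645, 0.2645, 0.108) [245.69436213 164.0147145 ] [145.88970688 226.84760031] [196.31698994 162.88438114]
(0.5225, 0.269, 0.11) [268.77350775 202.96134541] [144.42800132 208.50897686] [212.25808202 160.53069013]
(0.527, 0.318, 0.14) [309.12333117 198.46203164] [126.38613252 206.82275065] [210.22035393 148.63264237]
[253.43895308 179.52862393]
[261.84623939 156.50534269]
[237.70451286 147.94542789]
[229.79020882 171.37819628]
[253.38857058 179.55151352]
[-3.970e-02 -1.640e-02  3.600e-03 -1.000e-04 -0.000e+00  1.057e-01]
[0.499 0.251 0.327] 0.559
[0.524 0.217 0.324] 0.567
[0.546 0.18  0.32 ] 0.575
[0.563 0.14  0.316] 0.58
[0.577 0.099 0.313] 0.585
[0.585 0.057 0.309] 0.588
[0.59  0.015 0.306] 0.59
[ 0.59  -0.028  0.302] 0.59
[ 0.585 -0.071  0.298] 0.589
[ 0.576 -0.113  0.295] 0.587
[ 0.562 -0.154  0.291] 0.583
[ 0.545 -0.193  0.288] 0.578
[ 0.523 -0.23   0.284] 0.571
[ 0.497 -0.264  0.28 ] 0.563
```

```bash
python3 - <<'E'
from h import *
im=cv2.imread("pics/w1.png")[110:220,205:345]; cv2.imwrite("pics/w1c.png",cv2.resize(im,None,fx=5,fy=5,interpolation=cv2.INTER_CUBIC))
print(rows(now(),M([.505,-.31,.27],[np.pi,0,1.22]),15))
E
```

```text
[-0.0404 -0.0161  0.0041 -0.     -0.      0.0986]
```

View pics/w1c.png

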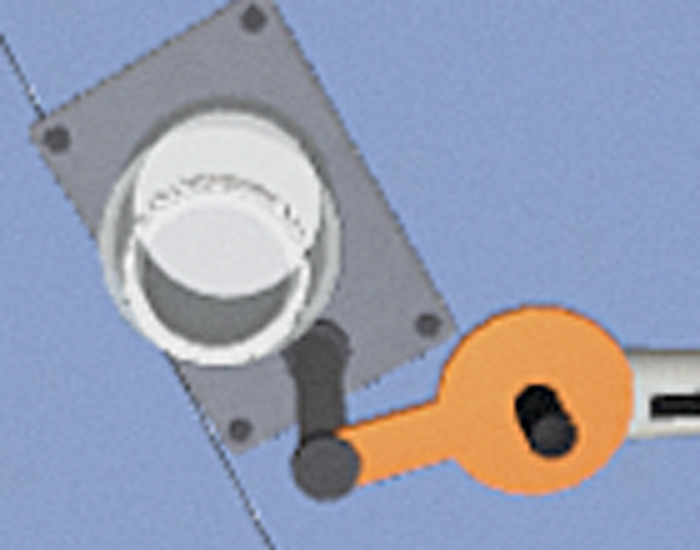

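```bash
python3 - <<'E'
from h import *
np.set_printoptions(precision=4,suppress=True)
px=lambda a,b:(205+a/5,110+b/5)
c=[atz("wrist",px(*p),.008) for p in [(253,18),(57,139),(428,324),(240,430)]]
print(*c)
d=(c[2]-c[0]+c[3]-c[1]);print("yaw",np.arctan2(d[1],d[0]),"centre",np.mean(c,0))
print("mouth",atz("wrist",(247.5,165.5),.108),"post",atz("wrist",px(325,465),.11),atz("wrist",px(325,465),.12),"knob",atz("wrist",px(551,437),.14),"disc",atz("wrist",px(539,400),.114))
E
python3 -m inch '[[-0.04,-0.016,0.004,0,0,0.099,0],[-0.04,-0.016,0.004,0,0,0.099,0],[-0.04,-0.016,0.004,0,0,0.099,0],[-0.04,-0.016,0.004,0,0,0.099,0],[-0.04,-0.016,0.004,0,0,0.099,0]]' >/dev/null
python3 -m inch '[[-0.04,-0.016,0.004,0,0,0.099,0],[-0.04,-0.016,0.004,0,0,0.099,0],[-0.04,-0.016,0.004,0,0,0.099,0],[-0.04,-0.016,0.004,0,0,0.099,0],[-0.04,-0.016,0.004,0,0,0.099,0]]' >/dev/null
python3 -m inch '[[-0.04,-0.016,0.004,0,0,0.099,0],[-0.04,-0.016,0.004,0,0,0.099,0],[-0.04,-0.016,0.004,0,0,0.099,0],[-0.04,-0.016,0.004,0,0,0.099,0],[-0.04,-0.016,0.004,0,0,0.099,0]]' >/dev/null
python3 -m inch '[[0,0,0,0,0,0,0],[0,0,0,0,0,0,0]]'
python3 look.py w2 chute chute_outlet chute_grip bottle_stain stir_bar_1
```

```text
[0.4212 0.2972 0.008 ] [0.4279 0.2276 0.008 ] [0.5299 0.3067 0.008 ] [0.5365 0.2373 0.008 ]
yaw 0.08810843736357254 centre [0.4789 0.2672 0.008 ]
mouth [0.4671 0.2657 0.108 ] post [0.5232 0.2704 0.11  ] [0.5197 0.2717 0.12  ] knob [0.5288 0.3249 0.14  ] disc [0.5289 0.3264 0.114 ]
clock: 3.9
position: [0.5023, -0.3052, 0.271]
tool_rot: [-3.141, -0.0, 1.213]
force: [0.4, 0.8, 0.7]
grip_width: 0.0855
finger_force: 0.0
3.9 [ 0.0684  0.4722  0.5444  1.6757 -0.2719  1.0705  0.3383] [ 0.5023 -0.3052  0.271 ] [-3.141  -0.0002  1.2131] 0.08548608858469352
chute 0.59 [270.5 179.1] [ 0.5044 -0.344   0.    ]
chute 0.44 [337.8  68.8] [ 0.633  -0.2372  0.    ]
chute_outlet 0.88 [274.5 115. ] [ 0.5391 -0.2626  0.003 ]
chute_outlet 0.22 [338.2  72.6] [ 0.6315 -0.2416  0.003 ]
chute_grip 0.6 [268.9 201. ] [ 0.4953 -0.359   0.044 ]
bottle_stain 0.76 [335.6  66.7] [ 0.6309 -0.2344  0.    ]
stir_bar_1 0.51 [266.8 218.7] [ 0.4792 -0.3971  0.008 ]
stir_bar_1 0.43 [335.6  72.1] [ 0.6271 -0.2406  0.008 ]
stir_bar_1 0.4 [266.7 179.9] [ 0.4991 -0.3418  0.008 ]
```

View pics/w2.png

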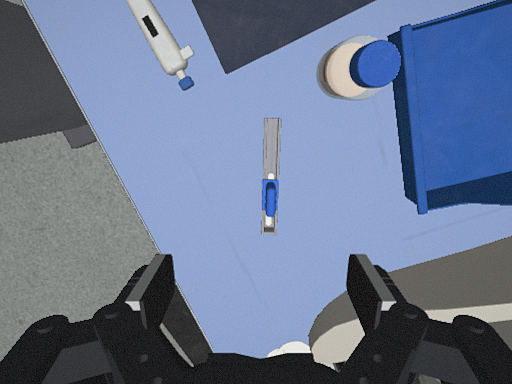

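```bash
python3 - <<'E'
from h import *
np.set_printoptions(precision=4,suppress=True)
im=cv2.imread("pics/w2.png")[105:245,235:305]; cv2.imwrite("pics/w2c.png",cv2.resize(im,None,fx=4.2,fy=4.2,interpolation=cv2.INTER_CUBIC))
a=atz("wrist",(272.5,118),.02);b=atz("wrist",(268.7,234),.02);d=a-b
print(a,b,np.linalg.norm(d),np.arctan2(d[1],d[0]))
E
```

```text
[ 0.5348 -0.2645  0.02  ] [ 0.4751 -0.4155  0.02  ] 0.16234291093488068 1.1945017784196974
```

View pics/w2c.png

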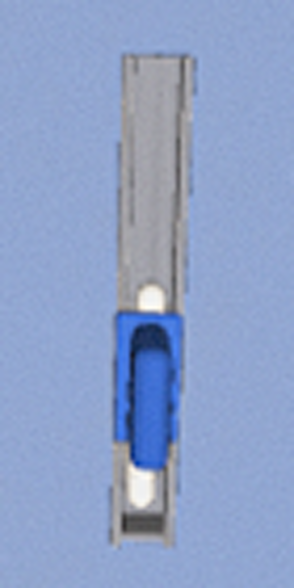

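```bash
python3 - <<'E'
from h import *
np.set_printoptions(precision=4,suppress=True)
print(atz("wrist",(271.2,201.4),.056))
print(rows(now(),M([.497,-.3585,.10],[np.pi,0,1.195]),5))
E
```

```text
[ 0.4987 -0.3568  0.056 ]
[-0.0105  0.0027  0.0342 -0.     -0.      0.0039]
```

```bash

python3 -m inch '[[-0.0105,0.0027,0.0342,0,0,0.004,0],[-0.0105,0.0027,0.0342,0,0,0.004,0],[-0.0105,0.0027,0.0342,0,0,0.004,0],[-0.0105,0.0027,0.0342,0,0,0.004,0],[-0.0105,0.0027,0.0342,0,0,0.004,0]]' >/dev/null
python3 -m inch '[[0,0,0,0,0,0,0.4],[0,0,0,0,0,0,0.4],[0,0,0,0,0,0,0.4]]'
python3 look.py w3 chute_grip chute_outlet
```

```text
clock: 5.0
position: [0.4971, -0.3594, 0.1021]
tool_rot: [3.14, 0.0, 1.194]
force: [-0.1, -0.4, 0.3]
grip_width: 0.0512
finger_force: 0.0
5.0 [ 0.2407  0.7102  0.4362  1.7532 -0.4088  0.7671  0.505 ] [ 0.4971 -0.3594  0.1021] [3.1395 0.     1.1936] 0.05123971744236067
chute_grip 0.86 [258.3 213.2] [ 0.4958 -0.3601  0.044 ]
chute_outlet 0.82 [262.6  64.1] [ 0.5359 -0.2669  0.003 ]
```

```bash

python3 -m inch '[[0,0,0.03,0,0,0.005,0.4],[0,0,0.025,0,0,0.005,0.4],[0,0,0.017,0,0,0.005,0.4],[0,0,0,0,0,0,0.4]]' 60
python3 -m inch '[[0,0,0,0,0,0,0.7],[0,0,0,0,0,0,1],[0,0,0,0,0,0,1],[0,0,0,0,0,0,1],[0,0,0,0,0,0,1]]' 60
python3 -m inch '[[0,0,-0.02,0,0,0,1],[0,0,-0.03,0,0,0,1],[0,0,-0.03,0,0,0,1],[0,0,-0.03,0,0,0,1]]' 60
python3 look.py w4 chute_grip chute_outlet stir_bar_1
python3 -c "
from h import *
im=grab_frame('side');cv2.imwrite('pics/s4.png',cv2.resize(im[180:320,200:340,::-1],None,fx=4,fy=4))"
```

```text
clock: 5.55
position: [0.4955, -0.3588, 0.027]
tool_rot: [-3.139, -0.0, 1.178]
force: [-0.6, -0.2, -0.5]
grip_width: 0.0511
finger_force: 0.0
clock: 6.05
position: [0.4967, -0.3599, 0.0295]
tool_rot: [3.14, 0.0, 1.178]
force: [-0.8, 1.2, 8.4]
grip_width: 0.0109
finger_force: 59.1
clock: 6.45
position: [0.4959, -0.3595, 0.1399]
tool_rot: [3.141, -0.0, 1.178]
force: [0.9, 0.1, -1.6]
grip_width: 0.0112
finger_force: 58.7
6.45 [ 0.2171  0.6621  0.4732  1.7331 -0.386   0.8398  0.4726] [ 0.4959 -0.3595  0.1399] [ 3.1413 -0.      1.1776] 0.011183643450907832
chute_grip 0.92 [262.3 267.7] [ 0.4725 -0.4284  0.044 ]
chute_outlet 0.66 [258.9  50.5] [ 0.5401 -0.2549  0.003 ]
stir_bar_1 0.66 [258.6 209.7] [ 0.4848 -0.3846  0.008 ]
```

View pics/w4.png

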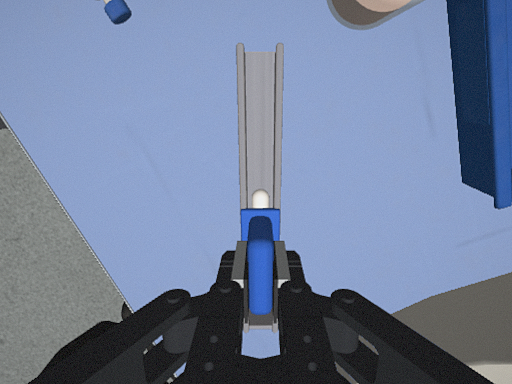

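```bash
python3 - <<'E'
from h import *
np.set_printoptions(precision=4,suppress=True)
T=now()
for px,z in [((260,52),.1135),((260,43.5),.1305),((259.5,330),.1305)]:
    p=atz("wrist",px,z); print(p,(np.linalg.inv(T)@np.r_[p,1])[:3])
E
```

```text
[ 0.5345 -0.2665  0.1135] [0.1003 0.0001 0.0245]
[ 0.5351 -0.265   0.1305] [0.102  0.0001 0.0075]
[ 0.4735 -0.4131  0.1305] [-0.0584 -0.0001  0.0075]
```

```bash
python3 - <<'E'
from h import *
T1=M([.484,.1357,.196],[np.pi,0,1.7])
print(rows(now(),T1,24))
r=rows(now(),T1,6);A=np.eye(4);A[:3,:3]=Ro.from_rotvec(r[3:]).as_matrix();A[:3,3]=r[:3];T=now()
for i in range(6): T=T@A; print(T[:3,3].round(3))
E
```

```text
[ 0.0206 -0.0035 -0.0024 -0.     -0.     -0.0217]
[ 0.512 -0.277  0.148]
[ 0.521 -0.194  0.157]
[ 0.523 -0.111  0.167]
[ 0.517 -0.028  0.177]
[0.504 0.055 0.187]
[0.484 0.136 0.196]
```

```bash

python3 -m inch '[[0.01,-0.002,-0.001,0,0,-0.011,1],[0.0206,-0.0035,-0.0024,0,0,-0.0217,1],[0.0206,-0.0035,-0.0024,0,0,-0.0217,1],[0.0206,-0.0035,-0.0024,0,0,-0.0217,1],[0.0206,-0.0035,-0.0024,0,0,-0.0217,1]]' >/dev/null
python3 -m inch '[[0.0206,-0.0035,-0.0024,0,0,-0.0217,1],[0.0206,-0.0035,-0.0024,0,0,-0.0217,1],[0.0206,-0.0035,-0.0024,0,0,-0.0217,1],[0.0206,-0.0035,-0.0024,0,0,-0.0217,1],[0.0206,-0.0035,-0.0024,0,0,-0.0217,1]]'
python3 -m inch '[[0.0206,-0.0035,-0.0024,0,0,-0.0217,1],[0.0206,-0.0035,-0.0024,0,0,-0.0217,1],[0.0206,-0.0035,-0.0024,0,0,-0.0217,1],[0.0206,-0.0035,-0.0024,0,0,-0.0217,1],[0.0206,-0.0035,-0.0024,0,0,-0.0217,1]]' >/dev/null
python3 -m inch '[[0.0206,-0.0035,-0.0024,0,0,-0.0217,1],[0.0206,-0.0035,-0.0024,0,0,-0.0217,1],[0.0206,-0.0035,-0.0024,0,0,-0.0217,1],[0.0206,-0.0035,-0.0024,0,0,-0.0217,1],[0.0206,-0.0035,-0.0024,0,0,-0.0217,1]]' >/dev/null
python3 -m inch '[[0.0206,-0.0035,-0.0024,0,0,-0.0217,1],[0.0206,-0.0035,-0.0024,0,0,-0.0217,1],[0.0206,-0.0035,-0.0024,0,0,-0.0217,1],[0.015,-0.003,-0.002,0,0,-0.016,1],[0.012,-0.002,-0.001,0,0,-0.01,1]]'
python3 look.py w5 chute_grip chute_outlet stir_bar_1 jar_mouth cover_knob
```

```text
clock: 7.7
position: [0.5213, -0.1616, 0.1602]
tool_rot: [-3.14, -0.0, 1.386]
force: [0.2, -0.6, -1.4]
grip_width: 0.0108
finger_force: 58.7
clock: 9.2
position: [0.4831, 0.1333, 0.1948]
tool_rot: [-3.141, 0.0, 1.694]
force: [-0.8, 0.2, -1.2]
grip_width: 0.0112
finger_force: 58.7
9.2 [-0.6844  0.399   0.3866  1.9737 -0.2042  0.807  -0.0599] [0.4831 0.1333 0.1948] [-3.1408  0.0002  1.694 ] 0.011196211084628406
chute_grip 0.95 [259.  271.6] [0.4952 0.0238 0.044 ]
chute_grip 0.55 [433.8 202.5] [0.6644 0.1283 0.044 ]
chute_outlet 0.92 [258.7  53.4] [0.4675 0.2484 0.003 ]
stir_bar_1 0.58 [259.  208.7] [0.488  0.0829 0.008 ]
jar_mouth 0.79 [269.2  18.6] [0.4742 0.2585 0.108 ]
```

View pics/w5.png

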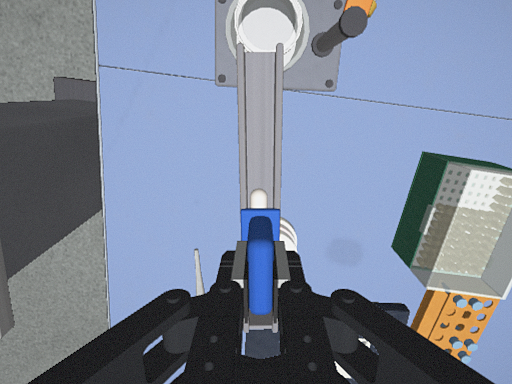

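```bash

python3 -m inch '[[0,0,0,0,0,0,1],[0,0,0,0,0,0,1],[0,0,0,0,0,0,1]]'
cat > ring.py <<'E'
from h import *
def ring(cam,im,guess,z=.108,rad=(.022,.018),box=.015):
    g=cv2.GaussianBlur(cv2.cvtColor(im,cv2.COLOR_RGB2GRAY).astype(np.float32),(0,0),1)
    G=np.hypot(cv2.Sobel(g,cv2.CV_32F,1,0),cv2.Sobel(g,cv2.CV_32F,0,1))
    c=calibration(cam); f=192/np.tan(np.radians(c["fovy"])/2); T=np.array(c["pose"])
    a=np.linspace(0,2*np.pi,90); best=[]
    for x in np.arange(guess[0]-box,guess[0]+box,.001):
        for y in np.arange(guess[1]-box,guess[1]+box,.001):
            s=0;
            for r in rad:
                P=np.stack([x+r*np.cos(a),y+r*np.sin(a),0*a+z],1)
                q=(P-T[:3,3])@T[:3,:3]; u=(c["cx"]+f*q[:,0]/q[:,2]).astype(np.float32);v=(c["cy"]+f*q[:,1]/q[:,2]).astype(np.float32)
                ok=(v>1)&(v<382)&(u>1)&(u<510)
                s+=np.median(cv2.remap(G,u[None],v[None],1)[0][ok])
            best.append((s,x,y,ok.mean()))
    best.sort(reverse=True); return best
E
python3 look.py w6 jar_mouth cover_hinge chute_outlet station
python3 - <<'E'
from ring import *
im=cv2.imread("pics/w6.png")[:,:,::-1].copy()
print(now()[:3,3])
for r in [(.022,.018),(.022,),(.018,)]: 
    for b in ring("wrist",im,(.471,.262),rad=r)[:3]: print(np.round(b,4))
print(proj("wrist",(.471,.2607,.108)),proj("wrist",(.4742,.2585,.108)))
it=grab_frame("top")
for b in ring("top",it,(.471,.262))[:3]: print("top",np.round(b,4))
E
```

```text
clock: 9.8
position: [0.4839, 0.1319, 0.1951]
tool_rot: [3.142, 0.0, 1.692]
force: [0.1, 0.4, -1.2]
grip_width: 0.0113
finger_force: 58.7
9.8 [-0.6818  0.3989  0.3874  1.973  -0.2045  0.807  -0.0588] [0.4839 0.1319 0.1951] [3.1416 0.0001 1.6917] 0.01126051617196399
jar_mouth 0.81 [267.8  17.2] [0.473  0.2599 0.108 ]
jar_mouth 0.68 [254.7 207.9] [0.4801 0.1229 0.108 ]
cover_hinge 0.74 [349.   21.3] [0.5269 0.2638 0.11  ]
chute_outlet 0.59 [260.5  50.6] [0.4693 0.2509 0.003 ]
station 0.87 [267.7  42.3] [0.4756 0.2597 0.    ]
[0.48386769 0.13212522 0.19510397]
[175.3074   0.469    0.256    0.7667]
[165.6335   0.47     0.256    0.7667]
[163.3949   0.471    0.256    0.7667]
[127.0069   0.469    0.26     0.6333]
[122.983    0.468    0.26     0.6333]
[118.0646   0.47     0.26     0.6333]
[127.9866   0.468    0.256    0.7444]
[107.8759   0.469    0.256    0.7667]
[105.2276   0.47     0.256    0.7667]
[264.99831754  15.68628749] [269.3189734   20.04833448]
top [70.7139  0.485   0.266   1.    ]
top [70.7129  0.485   0.265   1.    ]
top [70.2937  0.486   0.265   1.    ]
```

```bash
cat >> h.py <<'E'
def pose(lip,yaw,a,L=(.101,0,.026)):
    T=M([0,0,0],[np.pi,0,yaw]);T[:3,:3]=T[:3,:3]@Ro.from_rotvec([0,-a,0]).as_matrix()
    T[:3,3]=np.array(lip)-T[:3,:3]@np.array(L);return T
E
python3 - <<'E'
from h import *
A=pose((.4727,.247,.126),1.692,.24); print(A[:3,3],rows(now(),A,5))
B=pose((.473,.252,.113),1.692,.84); print(B[:3,3],rows(A,B,5))
E
```

```text
[0.48381437 0.15574951 0.17526275] [ 0.0051  0.0006  0.0035  0.     -0.048   0.    ]
[0.47880995 0.2042995  0.20556299] [ 0.0059  0.0002 -0.01    0.     -0.12    0.    ]
```

```bash

python3 -m inch '[[0.0051,0.0006,0.0035,0,-0.048,0,1],[0.0051,0.0006,0.0035,0,-0.048,0,1],[0.0051,0.0006,0.0035,0,-0.048,0,1],[0.0051,0.0006,0.0035,0,-0.048,0,1],[0.0051,0.0006,0.0035,0,-0.048,0,1]]'
python3 -m inch '[[0,0,0,0,0,0,1],[0,0,0,0,0,0,1]]'
python3 look.py w7 jar_mouth cover_hinge chute_outlet station
python3 - <<'E'
from h import *
T=now();l=T@np.r_[.101,0,.026,1];print(l, proj("wrist",l[:3]),proj("side",l[:3]))
print(np.arccos(-T[2,2]), rows(T,pose((.473,.252,.113),1.692,.84),5))
grab_frame("side")
for n in ["chute_outlet","jar_mouth"]:
  for r in landmark_of(n,"side")[:2]: print(n,r["score"],r["xy"])
  print(proj("side",(.4725,.26,.108)))
E
```

```text
clock: 10.6
position: [0.4841, 0.1563, 0.1753]
tool_rot: [3.141, 0.242, 1.692]
force: [-0.2, 0.5, -1.7]
grip_width: 0.011
finger_force: 58.7
clock: 10.8
position: [0.4839, 0.156, 0.1752]
tool_rot: [-3.141, 0.239, 1.693]
force: [-0.4, -0.0, -0.7]
grip_width: 0.0111
finger_force: 58.7
10.8 [-0.9286  0.5045  0.4922  1.936  -0.0089  0.8384 -0.3516] [0.4839 0.156  0.1752] [-3.1413  0.2394  1.6928] 0.011058565148917336
jar_mouth 0.95 [262.6  19.5] [0.4725 0.2594 0.108 ]
jar_mouth 0.3 [364.6  28.9] [0.528  0.2617 0.108 ]
cover_hinge 0.6 [366.8  25.2] [0.5281 0.2635 0.11  ]
cover_hinge 0.2 [263.   15.1] [0.4725 0.2614 0.11  ]
chute_outlet 0.71 [261.1  46.8] [0.4752 0.2339 0.003 ]
station 0.73 [264.7  10.8] [0.4749 0.2609 0.    ]
[0.47320636 0.24665162 0.12643072 1.        ] [261.07856572  50.60778451] [199.54118035 159.09385252]
0.23916204621536255 [ 6.100e-03  1.000e-04 -1.000e-02 -0.000e+00 -1.202e-01 -2.000e-04]
chute_outlet 0.44 [200.5, 153.5]
[198.82856292 163.06208993]
jar_mouth 0.73 [196.7, 166.2]
[198.82856292 163.06208993]
```

```bash

python3 -m inch '[[0.006,0,-0.01,0,-0.12,0,1],[0.006,0,-0.01,0,-0.12,0,1],[0.006,0,-0.01,0,-0.12,0,1],[0.006,0,-0.01,0,-0.12,0,1],[0.006,0,-0.01,0,-0.12,0,1]]'
python3 -m inch '[[0,0,0,0,0,0,1],[0,0,0,0,0,0,1],[0,0,0,0,0,0,1],[0,0,0,0,0,0,1],[0,0,0,0,0,0,1]]'
python3 look.py w8 jar_mouth chute_outlet stir_bar_1
python3 - <<'E'
from h import *
T=now();l=T@np.r_[.101,0,.026,1];print(l, np.arccos(-T[2,2]))
im=grab_frame("side")
for r in landmark_of("stir_bar_1","side")[:3]: print("bar",r["score"],r["xy"])
a=cv2.resize(im[120:210,150:250],None,fx=4,fy=4)[:,:,::-1]
b=cv2.imread("pics/w8.png")[:360,:400]
cv2.imwrite("pics/c8.png",np.hstack([a,b]))
E
```

```text
clock: 11.7
position: [0.4781, 0.2058, 0.206]
tool_rot: [3.139, 0.844, 1.691]
force: [-0.0, -0.2, -1.4]
grip_width: 0.011
finger_force: 58.9
clock: 12.2
position: [0.4783, 0.204, 0.2058]
tool_rot: [3.141, 0.839, 1.69]
force: [-0.5, 0.3, -2.0]
grip_width: 0.011
finger_force: 58.9
12.2 [-1.281   0.8048  0.647   1.706   0.2459  1.2524 -0.6987] [0.4783 0.204  0.2058] [3.1409 0.8385 1.6903] 0.011011237824637235
jar_mouth 0.76 [260.9  29.1] [0.4714 0.2599 0.108 ]
chute_outlet 0.88 [259.3  48.5] [0.4828 0.1569 0.003 ]
[0.4723267  0.25218761 0.11296966 1.        ] 0.8394244650456291
```

View pics/c8.png

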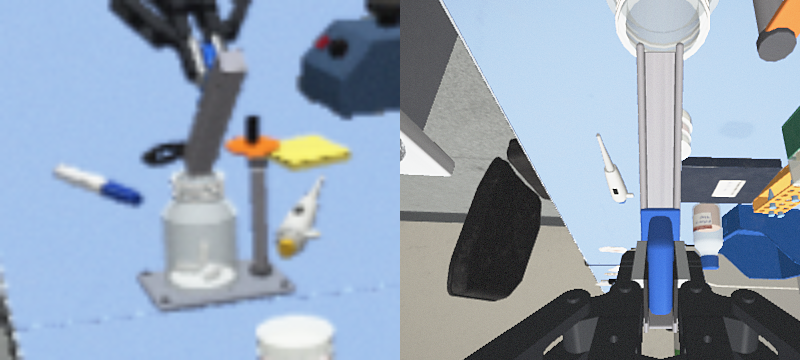

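Side view: the chute lip sits in the mouth and white bars lie on the jar floor, near crop pixel (210,275). In the wrist view the trough is empty. Next I level the chute and carry it back to its original free spot.

```bash
python3 - <<'E'
from h import *
A=M([.484,.125,.215],[np.pi,0,1.69]);B=M([.4965,-.3597,.11],[np.pi,0,1.18]); print(rows(now(),A,8),rows(A,B,14))
r=rows(now(),A,8);X=np.eye(4);X[:3,:3]=Ro.from_rotvec(r[3:]).as_matrix();X[:3,3]=r[:3];T=now()
for i in range(8): T=T@X;print((T@np.r_[.101,0,.026,1])[:3].round(3))
E
```

```text
[-9.70e-03 -5.00e-04  3.60e-03  1.00e-04  1.05e-01  2.00e-04] [-0.0347  0.005   0.0075 -0.     -0.      0.0364]
[0.472 0.252 0.123]
[0.471 0.252 0.134]
[0.471 0.25  0.144]
[0.471 0.247 0.154]
[0.471 0.243 0.163]
[0.471 0.238 0.172]
[0.471 0.232 0.181]
[0.472 0.225 0.189]
```

```bash

python3 -m inch '[[-0.0097,-0.0005,0.0036,0,0.105,0,1],[-0.0097,-0.0005,0.0036,0,0.105,0,1],[-0.0097,-0.0005,0.0036,0,0.105,0,1],[-0.0097,-0.0005,0.0036,0,0.105,0,1]]'
python3 -m inch '[[-0.0097,-0.0005,0.0036,0,0.105,0,1],[-0.0097,-0.0005,0.0036,0,0.105,0,1],[-0.0097,-0.0005,0.0036,0,0.105,0,1],[-0.0097,-0.0005,0.0036,0,0.105,0,1],[0,0,0,0,0,0,1]]'
python3 -m inch '[[-0.0347,0.005,0.0075,0,0,0.0364,1],[-0.0347,0.005,0.0075,0,0,0.0364,1],[-0.0347,0.005,0.0075,0,0,0.0364,1],[-0.0347,0.005,0.0075,0,0,0.0364,1],[-0.0347,0.005,0.0075,0,0,0.0364,1]]' >/dev/null
python3 -m inch '[[-0.0347,0.005,0.0075,0,0,0.0364,1],[-0.0347,0.005,0.0075,0,0,0.0364,1],[-0.0347,0.005,0.0075,0,0,0.0364,1],[-0.0347,0.005,0.0075,0,0,0.0364,1],[-0.0347,0.005,0.0075,0,0,0.0364,1]]' >/dev/null
python3 -m inch '[[-0.0347,0.005,0.0075,0,0,0.0364,1],[-0.0347,0.005,0.0075,0,0,0.0364,1],[-0.0347,0.005,0.0075,0,0,0.0364,1],[-0.0347,0.005,0.0075,0,0,0.0364,1],[0,0,0,0,0,0,1]]'
python3 -m inch '[[0,0,0,0,0,0,1],[0,0,0,0,0,0,1]]'
python3 look.py w9 chute_outlet stir_bar_1
python3 - <<'E'
from h import *
np.set_printoptions(precision=4,suppress=True)
T=now();print(rows(T,M([.4965,-.3597,.033],[np.pi,0,1.18]),4)); print(proj("wrist",(T@np.r_[.101,0,.026,1])[:3]))
E
```

```text
clock: 12.9
position: [0.4809, 0.1656, 0.2191]
tool_rot: [3.14, 0.416, 1.692]
force: [0.1, -0.2, -1.6]
grip_width: 0.0107
finger_force: 58.8
clock: 13.4
position: [0.4844, 0.1198, 0.2154]
tool_rot: [3.14, -0.003, 1.684]
force: [0.4, -0.1, -1.4]
grip_width: 0.0113
finger_force: 58.8
clock: 14.9
position: [0.4948, -0.3649, 0.1089]
tool_rot: [-3.14, 0.003, 1.176]
force: [-0.5, -0.2, -0.5]
grip_width: 0.0108
finger_force: 58.8
clock: 15.1
position: [0.4978, -0.3594, 0.1097]
tool_rot: [-3.141, -0.0, 1.184]
force: [0.6, 0.3, -1.2]
grip_width: 0.0108
finger_force: 58.8
15.1 [ 0.2149  0.7101  0.4772  1.7466 -0.4343  0.792   0.517 ] [ 0.4978 -0.3594  0.1097] [-3.1411 -0.0002  1.1841] 0.010841625137925043
chute_outlet 0.7 [259.8  48.8] [ 0.5399 -0.2561  0.003 ]
[-0.0002 -0.0003  0.0192  0.     -0.0001  0.0011]
[259.7231  50.8605]
```

```bash

python3 -m inch '[[0,0,0.03,0,0,0,1],[0,0,0.028,0,0,0,1],[0,0,0.015,0,0,0,1],[0,0,0.003,0,0,0,1],[0,0,0.003,0,0,0,1]]'
python3 -m inch '[[0,0,0.001,0,0,0,1],[0,0,0,0,0,0,1],[0,0,0,0,0,0,1]]'
```

```text
clock: 15.75
position: [0.4976, -0.3607, 0.0313]
tool_rot: [3.141, 0.0, 1.183]
force: [0.3, 0.4, -1.3]
grip_width: 0.0109
finger_force: 58.9
clock: 16.05
position: [0.4976, -0.3607, 0.0304]
tool_rot: [3.141, 0.0, 1.183]
force: [-0.1, 0.0, -1.8]
grip_width: 0.0105
finger_force: 58.9
```

```bash

python3 -m inch '[[0,0,0.001,0,0,0,1],[0,0,0.0005,0,0,0,1],[0,0,0,0,0,0,1]]'
python3 -m inch '[[0,0,0,0,0,0,0.8],[0,0,0,0,0,0,0.7],[0,0,0,0,0,0,0.6],[0,0,0,0,0,0,0.5],[0,0,0,0,0,0,0.4]]' 20
python3 -m inch '[[0,0,-0.01,0,0,0,0.4],[0,0,-0.03,0,0,0,0.4],[0,0,-0.04,0,0,0,0.4],[0,0,-0.04,0,0,0,0.4],[0,0,-0.03,0,0,0,0.4]]'
python3 -m inch '[[0,0,-0.03,0,0,0,0.7],[0,0,-0.03,0,0,0,1],[0,0,0,0,0,0,1]]'
python3 look.py w10 chute_outlet chute_grip chute stir_bar_1
```

```text
clock: 16.35
position: [0.4976, -0.3608, 0.0295]
tool_rot: [3.14, -0.0, 1.182]
force: [-3.9, 4.7, 18.0]
grip_width: 0.0108
finger_force: 61.7
clock: 16.85
position: [0.4972, -0.3605, 0.0282]
tool_rot: [-3.141, 0.0, 1.183]
force: [0.2, -0.3, -0.2]
grip_width: 0.0509
finger_force: 0.0
clock: 17.35
position: [0.4974, -0.3609, 0.1814]
tool_rot: [3.14, 0.0, 1.182]
force: [0.6, -0.2, -1.1]
grip_width: 0.0516
finger_force: 0.0
clock: 17.65
position: [0.4982, -0.3617, 0.2427]
tool_rot: [3.136, 0.001, 1.182]
force: [-0.4, -0.3, -0.7]
grip_width: 0.0079
finger_force: 0.0
17.65 [ 0.1519  0.5553  0.5755  1.6407 -0.34    1.041   0.4423] [ 0.4982 -0.3617  0.2427] [3.1358 0.0007 1.1821] 0.007883203380344097
chute_outlet 0.92 [259.9  72. ] [ 0.5363 -0.2661  0.003 ]
chute_grip 0.84 [257.1 166.1] [ 0.4943 -0.3586  0.044 ]
chute 0.64 [257.4 142.6] [ 0.5015 -0.3403  0.    ]
chute 0.34 [260.8  70.6] [ 0.537  -0.2645  0.    ]
```

```bash
python3 - <<'E'
from h import *
A=M([.50,.27,.30],[np.pi,0,2.1]); r=rows(now(),A,16);print(r)
X=np.eye(4);X[:3,:3]=Ro.from_rotvec(r[3:]).as_matrix();X[:3,3]=r[:3];T=now()
for i in range(16): 
    T=T@X
    if i%4==3:print(T[:3,3].round(3))
E
```

```text
[ 0.0408  0.0019 -0.0039 -0.0001 -0.     -0.0573]
[ 0.553 -0.207  0.253]
[ 0.572 -0.045  0.269]
[0.554 0.117 0.284]
[0.5   0.271 0.3  ]
```

```bash

python3 -m inch '[[0.0408,0.0019,-0.0039,0,0,-0.0573,0.6],[0.0408,0.0019,-0.0039,0,0,-0.0573,0.4],[0.0408,0.0019,-0.0039,0,0,-0.0573,0.4],[0.0408,0.0019,-0.0039,0,0,-0.0573,0.4],[0.0408,0.0019,-0.0039,0,0,-0.0573,0.4]]' >/dev/null
python3 -m inch '[[0.0408,0.0019,-0.0039,0,0,-0.0573,0.4],[0.0408,0.0019,-0.0039,0,0,-0.0573,0.4],[0.0408,0.0019,-0.0039,0,0,-0.0573,0.4],[0.0408,0.0019,-0.0039,0,0,-0.0573,0.4],[0.0408,0.0019,-0.0039,0,0,-0.0573,0.4]]' >/dev/null
python3 -m inch '[[0.0408,0.0019,-0.0039,0,0,-0.0573,0.4],[0.0408,0.0019,-0.0039,0,0,-0.0573,0.4],[0.0408,0.0019,-0.0039,0,0,-0.0573,0.4],[0.0408,0.0019,-0.0039,0,0,-0.0573,0.4],[0.0408,0.0019,-0.0039,0,0,-0.0573,0.4]]' >/dev/null
python3 -m inch '[[0.04,0.0019,-0.0039,0,0,-0.0573,0.4],[0,0,0,0,0,0,0.4],[0,0,0,0,0,0,0.4],[0,0,0,0,0,0,0.4]]'
python3 look.py w11 station jar_mouth cover_hinge cover_knob stir_bar_1
python3 - <<'E'
from h import *
np.set_printoptions(precision=4,suppress=True)
im=cv2.imread("pics/w11.png")
r=outline_of("cover","wrist")
for o in r[:1]: print(o["score"],o["rect"])
m=cv2.inRange(cv2.cvtColor(im,cv2.COLOR_BGR2HSV),(8,150,120),(20,255,255))
n,l,st,c=cv2.connectedComponentsWithStats(m); 
for i in np.argsort(-st[1:,4])[:3]+1: print(st[i],c[i])
k=proj("wrist",(.532,.320,.127)).astype(int);print(k)
cv2.imwrite("pics/c11.png",cv2.resize(im[max(k[1]-80,0):k[1]+60,max(k[0]-110,0):k[0]+50],None,fx=4,fy=4,interpolation=cv2.INTER_CUBIC));print(max(k[0]-110,0),max(k[1]-80,0))
E
```

```text
clock: 19.8
position: [0.5011, 0.2686, 0.3002]
tool_rot: [-3.141, 0.001, 2.098]
force: [1.2, -0.0, -0.2]
grip_width: 0.0512
finger_force: 0.0
19.8 [-0.8042  0.3751  0.2834  1.678  -0.1142  1.1057  0.0386] [0.5011 0.2686 0.3002] [-3.1407  0.0006  2.0976] 0.05121456790152535
station 0.69 [242.7 145.4] [0.4755 0.2601 0.    ]
jar_mouth 0.86 [233.9 159. ] [0.4703 0.2612 0.108 ]
cover_hinge 0.63 [278.2 182.5] [0.5273 0.2634 0.11  ]
cover_knob 0.74 [314.2 149.6] [0.5344 0.3182 0.14  ]
stir_bar_1 0.69 [241.  156.3] [0.4806 0.2472 0.008 ]
0.87 [273.2, 122.6, 334.6, 189.7]
[ 277  122   57   61 1373] [308.6642 150.3605]
[280 344  20  10 105] [289.6667 349.4952]
[299 130   2   3   3] [299.3333 131.    ]
[311 145]
201 65
```

View pics/c11.png

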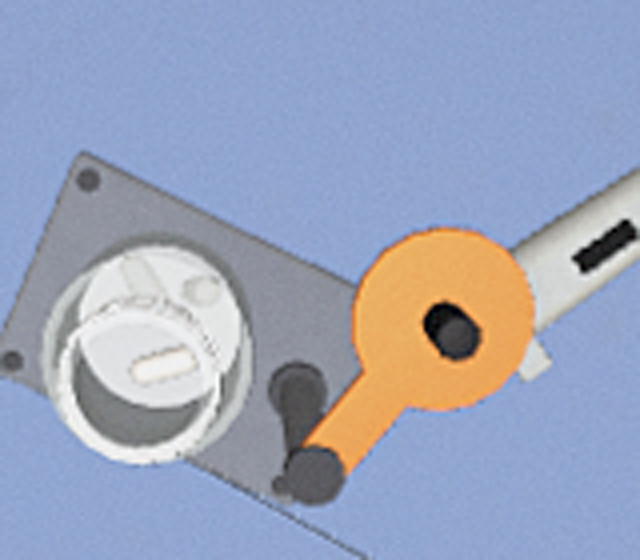

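All three bars lie in the jar (two flat, one standing), and the knob top is at crop (461,338), which is about (316,149.5) in the full picture. Next I grip the knob.

```bash
python3 - <<'E'
from h import *
np.set_printoptions(precision=4,suppress=True)
k=atz("wrist",(316,149.5),.14);print(k)
print(rows(now(),M([k[0],k[1],.17],[np.pi,0,2.1]),4))
E
```

```text
[0.5358 0.3196 0.14  ]
[ 0.0065  0.0138  0.0326 -0.      0.     -0.0003]
```

```bash

python3 -m inch '[[0.0065,0.0138,0.0326,0,0,0,0.4],[0.0065,0.0138,0.0326,0,0,0,0.4],[0.0065,0.0138,0.0326,0,0,0,0.4],[0.0065,0.0138,0.0326,0,0,0,0.4],[0,0,0,0,0,0,0.4]]'
python3 -m inch '[[0,0,0.02,0,0,0,0.4],[0,0,0.02,0,0,0,0.4],[0,0,0.008,0,0,0,0.4],[0,0,0,0,0,0,0.4]]'
python3 -m inch '[[0,0,0,0,0,0,0.7],[0,0,0,0,0,0,0.9],[0,0,0,0,0,0,0.9],[0,0,0,0,0,0,0.9]]' 20
python3 - <<'E'
from h import *
np.set_printoptions(precision=4,suppress=True)
p=now()[:3,3];h=np.array([.5273,.2636]);print(p,np.hypot(*(p[:2]-h)))
a0=np.arctan2(*(p[:2]-h)[::-1]);a1=np.pi+.08; print(a0)
Ri=now()[:3,:3].T; n=18; r=.055; q=p.copy()
for i in range(1,n+2):
    a=a0+(a1-a0)*i/n; t=np.r_[h+r*np.array([np.cos(a),np.sin(a)]),p[2]]; print((Ri@(t-q)).round(4)); q=t
E
```

```text
clock: 20.65
position: [0.534, 0.3203, 0.1659]
tool_rot: [-3.136, 0.0, 2.101]
force: [-0.6, -0.9, 0.6]
grip_width: 0.0507
finger_force: 0.0
clock: 21.05
position: [0.5352, 0.3196, 0.1223]
tool_rot: [-3.141, 0.0, 2.099]
force: [0.0, 0.9, 0.3]
grip_width: 0.0512
finger_force: 0.0
clock: 21.45
position: [0.5357, 0.3202, 0.1231]
tool_rot: [3.14, -0.0, 2.099]
force: [-1.6, -0.7, 8.1]
grip_width: 0.0111
finger_force: 20.8
[0.5357 0.3202 0.1231] 0.05724527972085539
1.4231098106911766
[ 0.0015 -0.0059 -0.    ]
[ 0.0028 -0.0047 -0.    ]
[ 0.0023 -0.005  -0.    ]
[ 0.0018 -0.0052 -0.    ]
[ 0.0012 -0.0054 -0.    ]
[ 0.0007 -0.0054 -0.    ]
[ 0.0001 -0.0055 -0.    ]
[-0.0004 -0.0055 -0.    ]
[-0.0009 -0.0054 -0.    ]
[-0.0015 -0.0053 -0.    ]
[-0.002  -0.0051 -0.    ]
[-0.0025 -0.0049 -0.    ]
[-0.003  -0.0046 -0.    ]
[-0.0034 -0.0043 -0.    ]
[-0.0038 -0.0039 -0.    ]
[-0.0042 -0.0035 -0.    ]
[-0.0045 -0.0031 -0.    ]
[-0.0048 -0.0026 -0.    ]
[-0.0051 -0.0021 -0.    ]
```

```bash

python3 -m inch '[[0.0022,-0.0055,0,0,0,0,0.9],[0.0028,-0.0047,0,0,0,0,0.9],[0.0023,-0.005,0,0,0,0,0.9],[0.0018,-0.0052,0,0,0,0,0.9],[0.0012,-0.0054,0,0,0,0,0.9]]' 20
python3 -m inch '[[0.0007,-0.0054,0,0,0,0,0.9],[0.0001,-0.0055,0,0,0,0,0.9],[-0.0004,-0.0055,0,0,0,0,0.9],[-0.0009,-0.0054,0,0,0,0,0.9]]' 20
python3 -m inch '[[-0.0015,-0.0053,0,0,0,0,0.9],[-0.002,-0.0051,0,0,0,0,0.9],[-0.0025,-0.0049,0,0,0,0,0.9],[-0.003,-0.0046,0,0,0,0,0.9]]' 20
python3 - <<'E'
from h import *
p=now()[:3,3]-[.5273,.2636,0];print(np.hypot(p[0],p[1]),np.arctan2(p[1],p[0]),telemetry.observe()["force"])
E
```

```text
clock: 21.95
position: [0.5081, 0.3177, 0.1231]
tool_rot: [3.139, -0.001, 2.101]
force: [1.4, 2.7, 3.5]
grip_width: 0.0113
finger_force: 20.4
clock: 22.35
position: [0.4897, 0.3048, 0.1229]
tool_rot: [3.14, -0.0, 2.1]
force: [-1.8, 4.8, 6.3]
grip_width: 0.011
finger_force: 20.9
clock: 22.75
position: [0.477, 0.2867, 0.1227]
tool_rot: [3.14, -0.0, 2.099]
force: [-1.1, 3.0, 5.4]
grip_width: 0.0111
finger_force: 21.0
0.0553047347263388 2.710911586477545 [-1.08451339  3.02810659  5.36147016]
```

```bash

python3 -m inch '[[-0.0034,-0.0043,0,0,0,0,0.9],[-0.0038,-0.0039,0,0,0,0,0.9],[-0.0042,-0.0035,0,0,0,0,0.9],[-0.0045,-0.0031,0,0,0,0,0.9],[-0.0048,-0.0026,0,0,0,0,0.9]]' 20
python3 -m inch '[[-0.001,-0.0005,0,0,0,0,0.9],[0,0,0,0,0,0,0.9]]' 20
python3 -m inch '[[-0.001,-0.0004,0,0,0,0,0.9],[-0.001,-0.0004,0,0,0,0,0.9],[0,0,0,0,0,0,0.9]]' 20
python3 - <<'E'
from h import *
p=now()[:3,3]-[.5273,.2636,0];print(np.hypot(p[0],p[1]),np.arctan2(p[1],p[0]))
E
```

```text
clock: 23.25
position: [0.4724, 0.2603, 0.1226]
tool_rot: [3.14, -0.001, 2.099]
force: [-0.0, 27.0, 3.0]
grip_width: 0.0109
finger_force: 21.3
clock: 23.45
position: [0.4724, 0.2607, 0.1226]
tool_rot: [3.139, -0.002, 2.1]
force: [2.2, 13.0, 2.7]
grip_width: 0.0107
finger_force: 21.0
clock: 23.75
position: [0.4724, 0.2604, 0.1227]
tool_rot: [3.138, -0.003, 2.102]
force: [0.2, 23.3, -0.3]
grip_width: 0.011
finger_force: 20.9
0.0549878676469667 -3.084228479577518
```

```bash

python3 -m inch '[[0,0,0,0,0,0,0.75],[0,0,0,0,0,0,0.6],[0,0,0,0,0,0,0.4],[0,0,0,0,0,0,0.4]]' 20
python3 -m inch '[[0,0,-0.02,0,0,0,0.4],[0,0,-0.03,0,0,0,0.4],[0,0,-0.04,0,0,0,0.4],[0,0,-0.04,0,0,0,0.4],[0,0,-0.04,0,0,0,0.4]]'
python3 -m inch '[[0,0,0,0,0,0,0.4],[0,0,0,0,0,0,0.4],[0,0,0,0,0,0,0.4]]'
python3 look.py w12 cover_hinge cover_knob jar_mouth
python3 - <<'E'
from h import *
np.set_printoptions(precision=4,suppress=True)
im=cv2.imread("pics/w12.png")
m=cv2.inRange(cv2.cvtColor(im,cv2.COLOR_BGR2HSV),(8,150,120),(20,255,255))
n,l,st,c=cv2.connectedComponentsWithStats(m)
for i in np.argsort(-st[1:,4])[:2]+1: print(st[i],c[i],atz("wrist",c[i],.114))
grab_frame("top");grab_frame("side")
for nme,z in [("chute_outlet",.003),("chute_grip",.044),("tip_box",0),("bottle_stain",0)]:
  for cam in ["top","side"]:
    for r in landmark_of(nme,cam)[:1]: print(nme,cam,round(r["score"],2),np.array(r["xy"]),atz(cam,r["xy"],z))
E
```

```text
clock: 24.15
position: [0.4723, 0.2562, 0.1221]
tool_rot: [-3.141, 0.0, 2.099]
force: [0.0, 0.7, -0.5]
grip_width: 0.0514
finger_force: 0.0
clock: 24.65
position: [0.4722, 0.2562, 0.2938]
tool_rot: [-3.141, 0.0, 2.099]
force: [1.4, -1.0, -0.1]
grip_width: 0.0514
finger_force: 0.0
clock: 24.95
position: [0.4721, 0.2564, 0.2914]
tool_rot: [-3.14, 0.0, 2.099]
force: [0.4, 0.2, -0.4]
grip_width: 0.051
finger_force: 0.0
24.95 [-0.8277  0.3286  0.2866  1.7684 -0.1046  1.0609  0.0241] [0.4721 0.2564 0.2914] [-3.1401  0.0002  2.0992] 0.050962220435301415
cover_hinge 0.92 [305.8 187.4] [0.5257 0.2637 0.11  ]
cover_knob 0.97 [258.3 172.5] [0.4674 0.2588 0.14  ]
jar_mouth 0.95 [262.2 168.8] [0.4732 0.2572 0.108 ]
[ 241  146   66   47 1242] [269.3116 173.5539] [0.4818 0.2578 0.114 ]
[313 353   4   9  20] [314.75 356.9 ] [0.6684 0.0667 0.114 ]
chute_outlet top 0.64 [307.6 205.1] [ 0.5314 -0.2615  0.003 ]
chute_outlet side 0.84 [264.2 263.5] [ 0.5303 -0.261   0.003 ]
chute_grip top 0.69 [302.8 178.8] [ 0.6174 -0.2429  0.044 ]
chute_grip side 0.88 [264.3 272.2] [ 0.496  -0.3546  0.044 ]
tip_box top 0.9 [200.1 158. ] [0.6993 0.1044 0.    ]
tip_box side 0.62 [270.5 200.6] [0.6864 0.1089 0.    ]
bottle_stain top 0.72 [305.  177.7] [ 0.626  -0.2553  0.    ]
bottle_stain side 0.8 [300.3 255. ] [ 0.6349 -0.2471  0.    ]
```

The cover is shut against its stop, the chute stands at its original spot, and the tip box and bottle have not moved. The gripper is clear of everything.

```bash
python3 -c "
from h import *
print(bot.job_done())"
```

```text
the job is handed in; nothing more can be done
None
```

The job is handed in (no verdict was returned): all three stir bars are in the jar, the chute is back upright where it started, the cover is shut against its stop, and the tip box and bottle showed no shift.

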